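Draw the locker bolt with the hooked rod

ROBOT

A 6-joint arm with a two-finger parallel gripper is mounted at the origin on a cart in front of the work surface, level with it; the furniture and walls round the work are solid. World frame = base frame: x ahead of the robot, y to its left, z up, the work surface at z = 0. Lengths are in m, angles in rad, forces in N, time in s.
With the tool pointing down it reaches from about 0.25 to 0.775 m from the base axis. Payload 4 kg.
Tool frame: the origin (TCP) lies on the centre line of the jaws, within the pads' length; the fingertips stand 19 mm ahead of it and the grasp point (between the pads) is the TCP; x points along the fingers, z is the direction in which the jaws open and shut, and the axes are right-handed (so a half turn about x gives the same grasp; the last joint's range is limited). The gripper opens to 94 mm and grips with 3 to 60 N. Pads are 16 mm wide; open, the fingers measure 119 mm over their backs; the gripper's body (75 mm by 177 mm) begins 78 mm behind the grasp point.
Start: joints at [1.168, 0.087, 1.371, -0, 1.684, -0.103], TCP at [0.162, 0.525, 0.225] pointing down, gripper open.
Joint ranges: [-3.1, 3.1], [-0.76, 2.03], [0.27, 2.55], [-1.08, 4.22], [0.17, 2.65], [-2.57, 2.57]. Speed limits (rad/s): [2.79, 2.79, 3.14, 3.14, 3.14, 3.14].

INTERFACE

Orientations are given as [roll, pitch, yaw] about the fixed x, y, z axes, in that order (R = Rz(yaw) Ry(pitch) Rx(roll)).
In Python, from bench import robot, snapshot, camera_params gives the robot as it stands.
- The arm moves only by the tool step_arm, never from a script. Its argument "motion" is text: rows parted by semicolons, each of 7 numbers parted by spaces: the opening in per cent of the stroke, from 0 (shut) to 100 (fully open), then the shift along the tool's x, y, z in cm, then the turn, a rotation vector about the tool's x, y, z in rad. A call has 1 to 20 rows; each row shifts and turns the commanded pose from where the row before left it, along the tool's axes as they then stand; what a row does not reach is not made up. A row lasts 1/12 s, in which the tool goes at most 41.7 mm and 7.16 degrees, less where a joint would pass 70% of its speed; a pose out of reach is approached as far as the arm can. A call with a gripper value outside its range is refused whole. The fingers move at their own pace and stop on an object; the grip force is fixed at half the most. Time passes only in rows, so rows that do not move let the fingers close. It gives the time, the measured TCP pose, the force and the opening at its end, in the units of the state.
- robot.get_obs(): the state, without advancing time (a new reading comes with each control period).
- snapshot(name): name is "side" or "top" or "wrist"; returns the picture (400x640x3 uint8, red, green, blue); there is no depth.
- camera_params(name): a dict with "fx", "fy", "cx", "cy" (pixels), "D" ([k1, k2, p1, p2, k3] as OpenCV has them; the pictures are not rectified), "R" (3x3) and "t" (3): a world point X has camera coordinates R X + t. Camera axes: x right, y down, z forward; pixel columns grow to the right and rows downward; lengths in m; the calibration is good to about 2 mm. A picture is of the moment at which its call begins: read the wrist's pose just before it. camera_params takes no time and is no camera call; for the wrist camera it gives the pose at the moment of the call.
- robot.close_job(): hands the job in, once; it reports no verdict.
The state is a dict: "time": time; "joint_positions": joint angles; "qvel": joint speeds; "joint_torque": joint torques, N m; "tool_pos": TCP position; "ee_rot": TCP orientation; "wrist_force": force on the tool from outside, world axes, zero at the start; "wrist_torque": the same for the moment, N m; "width": finger opening in m.
Only numpy, scipy, OpenCV 4.12 (cv2) and the standard library are available. Lean on these libraries where they do the work, as an engineer would, in place of code of your own. Each camera call takes 0.05 s, during which the arm holds its last target.

TASK

Take the hooked rod from its wooden cradle, reach its hook into the open left end of the low locker and, with the hook only, draw the brass bolt to the left until it is fully home on its rubber buffer; keep it gently pulled there at about 11 newtons for a second so that it seats, and never pull harder than 20 newtons. Then unhook, lay the rod back in its cradle the way it lay, and leave the bolt drawn and everything else undisturbed.

Things in the scene. Friction and masses are not known exactly. Their poses are not given: they have to be found in the camera images.
- hook_rod: Loose hooked rod, about 160 g. Origin: centre of its black handle (110 long x 18 wide x 24 mm high). Own x: along the rod from handle to hook; z up as it lies. An 8 mm steel shaft continues along x; at x = 215 mm it bends straight down into an 8 mm prong ending 32 mm below the shaft's axis. Centre of mass at x = +22 mm: grasp the handle's sides there, closing along own y.
- hook_tip (a point): Lower end of the prong: 215 mm along own x and 32 mm below the rod's origin.
- cradle: Fixed dark wooden cradle. Origin: underside, below the lying rod's origin; own x: the way the lying rod points (handle to hook), z up. Base 190 x 60 x 8 mm. Two open-topped rests, 10 mm along x, slots flaring upwards: at x = -38 mm for the handle (23 mm wide, bottom 48 mm up, top 67), at x = 105 mm for the shaft (16 mm wide, bottom 56 mm up, top 75).
- cradle_seat (a point): Where the rod's origin is when the rod lies in the cradle: 60 mm above the cradle's origin.
- locker: Fixed low locker, 120 (x) x 150 (y) x 160 mm high, wooden top, white back, guard bars in front. Origin: underside centre; x away from the robot, y left, z up. Left end (y = +75 mm) open: free from x = -45 to 50 mm, from the 8 mm floor to 146 mm up; the top overhangs 5 mm. Bolt guides 34 mm high stand on the floor at y = -50 and 58 mm. Two spice jars on top.
- bolt_tee (a point): Centre of the bolt's cross-handle: brass bar 8 mm thick (12 mm end balls), 56 mm long, level along the locker's x, 56 mm above the locker's underside, at its x = 0, and y = -10 mm at joint 0. Its 8 mm stem stands on the bolt's bar (10 mm thick, axis 22 mm up). The prong goes down on the right (-y) side of the cross-handle.
- bolt (a joint): Slide of the bolt along the locker's +y (left), m: starts between 0 and 0.012 (shot). About 4.5 N of friction all along holds it where it is left. Fully home its stem meets a black rubber buffer (37 mm high, on the floor, left of the stem) that is set differently each time, anywhere from 0.030 to 0.045: find it by feel. The buffer yields about 1 mm at a pull of 11 N.
- tin: Food tin, 76 x 110 mm high, bystander. Origin: underside centre.
- mug: Striped mug, 89 mm high, bystander. Origin: underside centre.
- jar: Glass jar with dark lid, 62 x 101 mm high, bystander. Origin: underside centre.
- timer: White and black kitchen timer, 65 x 52 mm high, bystander. Origin: underside centre.
- spice_a: Spice jar with green lid, 46 x 106 mm high, standing on the locker, bystander. Origin: underside centre.
- spice_b: Spice jar with green lid, 46 x 106 mm high, standing on the locker, bystander. Origin: underside centre.

How it is judged:
On the way, in this order (a step that is already met when the one before it is completed fails the run):
1. the rod is lifted clear of its cradle (z of hook_rod in the frame of cradle_seat above 0.03 m), for 0.1 s.
2. the hook holds the bolt against its buffer with a pull of 8 to 14 N for 0.8 s (value of joint bolt above 0.028 m and contact force between hook_rod and bolt between 8 and 14 N), for 0.8 s.
At the end, for the whole second after the job is handed in: The bolt stays drawn (joint above 0.028 m) and the rod lies at rest in its cradle, the way it lay at the start: its origin within 14 mm of the seat, along the cradle within 0.08 rad, prong down within 0.15 rad; released (value of joint bolt above 0.028 m and distance between hook_rod and cradle_seat below 0.014 m and x of hook_tip in the frame of cradle above 0.19 m and angle between the x axis of hook_rod and the x axis of cradle, either way round below 0.08 rad and angle between hook_rod's own z axis and vertical below 0.15 rad and linear speed of hook_rod below 0.02 m/s); the robot touches nothing.
It fails at once if the hook presses on the bolt with more than 20 N (contact force between hook_rod and bolt above 20 N).
It fails at once if the robot itself touches the bolt (contact force between any of the arm, the fingers and bolt above 0.5 N).
It fails at once if a bystander is displaced by more than 20 mm (distance of any of tin, mug, jar, timer, spice_a, spice_b from where it was at the start of the episode above 0.02 m).
It also fails if it takes over 62 s, if anything falls off the work surface, if the arm or the gripper's body presses on something with over 40 N, if the wrist force passes 120 N, or if a joint passes its speed limit or range.

## Working session

There is one attempt and no reset: what is moved stays moved. The work goes in short steps, Python scripts to look and compute and a tool call to move; the robot and the scene stay as the last step left them, time stands still between calls to the robot, and variables do not carry over. Pictures are saved under pics/ and viewed, and the job is handed in when it is done.

Besides the shell and the picture viewer there is one more tool, called as name(argument=value, ...), one argument or row to a line, values as JSON. step_arm: Moves the arm, as the interface text tells. Its arguments: {"type":"object","properties":{"motion":{"type":"string"}},"required":["motion"]}

```bash
ls; mkdir -p pics; python3 - <<'E'
from bench import robot,snapshot,camera_params
import cv2
print(robot.get_obs())
for n in ["side","top","wrist"]:
    p=camera_params(n);print(n,p)
    cv2.imwrite(f"pics/{n}0.png",snapshot(n)[:,:,::-1])
E
```

```text
pics
{'time': 0.0, 'joint_positions': array([ 1.16788347e+00,  8.79655546e-02,  1.37225122e+00, -2.06883734e-05,
        1.68359987e+00, -1.03059032e-01]), 'qvel': array([-2.05659686e-03, -5.84083392e-04,  8.24558836e-04,  1.47484487e-03,
       -9.27952445e-05,  2.12295359e-03]), 'joint_torque': array([-1.62293825e-03, -3.40171301e+01, -3.02431262e+01,  7.15634529e-02,
        3.29104147e-02, -1.83064817e-04]), 'tool_pos': array([0.16224779, 0.52499062, 0.22329991]), 'ee_rot': array([ 3.04777891,  1.56857224, -1.96446619]), 'wrist_force': array([0.7941006 , 0.01251624, 0.63089066]), 'wrist_torque': array([ 0.00300451,  0.00812535, -0.0040243 ]), 'width': 0.0938589972462263}
side {'fx': 454.4073792371962, 'fy': 454.4073792371962, 'cx': 324.6130811653115, 'cy': 202.9660452890965, 'D': array([0.0298137, 0.       , 0.       , 0.       , 0.       ]), 'R': array([[-0.95216102, -0.30550653, -0.00742592],
       [-0.20719548,  0.66323901, -0.71915509],
       [ 0.22463174, -0.68321283, -0.69480991]]), 't': array([0.49938685, 0.20371724, 0.94605133])}
top {'fx': 366.74941793181705, 'fy': 366.74941793181705, 'cx': 314.3464554358363, 'cy': 201.06655015586446, 'D': array([-0.01394214,  0.        ,  0.        ,  0.        ,  0.        ]), 'R': array([[-0.01099595, -0.9999199 , -0.00626825],
       [-0.99015252,  0.01176301, -0.13949776],
       [ 0.13956032,  0.00467262, -0.99020255]]), 't': array([-0.01598615,  0.54642379,  0.91311184])}
wrist {'fx': 344.4219246427416, 'fy': 344.4219246427416, 'cx': 320.56819498943764, 'cy': 199.11346979016287, 'D': array([-0.0286157,  0.       ,  0.       ,  0.       ,  0.       ]), 'R': array([[ 0.295909  ,  0.95521371, -0.00215281],
       [ 0.92834174, -0.28705222,  0.23618348],
       [ 0.22498773, -0.07188736, -0.97170609]]), 't': array([-0.55050454, -0.02444917,  0.38942689])}
```

View pics/side0.png

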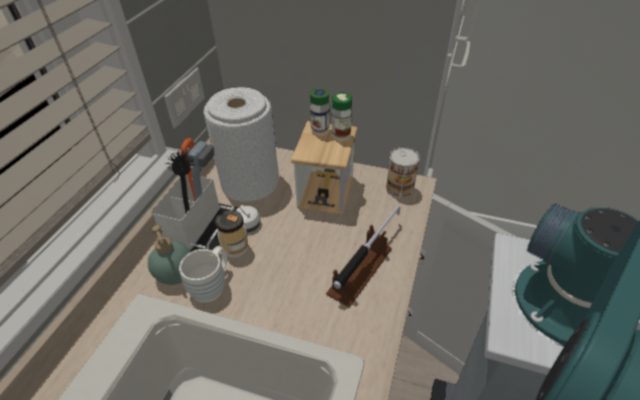

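View pics/top0.png

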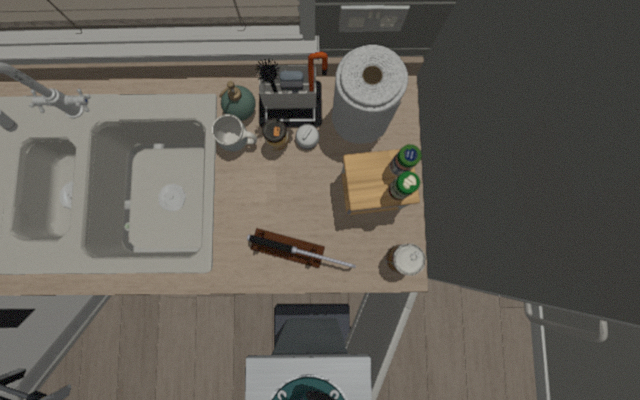

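View pics/wrist0.png

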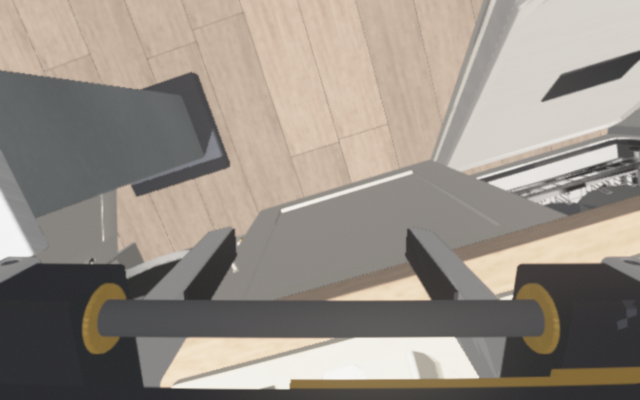

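```bash
cat > h.py <<'E'
import numpy as np,cv2
from bench import robot,snapshot,camera_params
def KD(p): return np.array([[p['fx'],0,p['cx']],[0,p['fy'],p['cy']],[0,0,1.]]),np.array(p['D'])
def proj(p,X):
    K,D=KD(p); R=np.array(p['R']); return cv2.projectPoints(np.atleast_2d(np.array(X,float)),cv2.Rodrigues(R)[0],np.array(p['t']),K,D)[0][:,0]
def ray(p,uv):
    K,D=KD(p); n=cv2.undistortPoints(np.array([[uv]],float),K,D)[0,0]; R=np.array(p['R'])
    return -R.T@p['t'], R.T@np.array([n[0],n[1],1])
def atz(p,uv,z):
    c,d=ray(p,uv); return c+d*(z-c[2])/d[2]
def tri(pts):
    A=np.zeros((3,3));b=np.zeros(3)
    for p,uv in pts:
        c,d=ray(p,uv);d=d/np.linalg.norm(d);M=np.eye(3)-np.outer(d,d);A+=M;b+=M@c
    X=np.linalg.solve(A,b); return X,[np.round(proj(p,X)[0]-uv,1) for p,uv in pts]
E
python3 - <<'E'
import cv2
a=cv2.imread('pics/top0.png');b=cv2.imread('pics/side0.png')
cv2.imwrite('pics/t_rod.png',cv2.resize(a[215:290,235:375],None,fx=5.5,fy=5.5,interpolation=cv2.INTER_CUBIC))
cv2.imwrite('pics/t_lock.png',cv2.resize(a[130:225,330:430],None,fx=6,fy=6,interpolation=cv2.INTER_CUBIC))
cv2.imwrite('pics/s_rod.png',cv2.resize(b[195:305,315:425],None,fx=5,fy=5,interpolation=cv2.INTER_CUBIC))
cv2.imwrite('pics/s_lock.png',cv2.resize(b[115:220,280:370],None,fx=5.5,fy=5.5,interpolation=cv2.INTER_CUBIC))
E
```

```text
(no output)
```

View pics/t_rod.png

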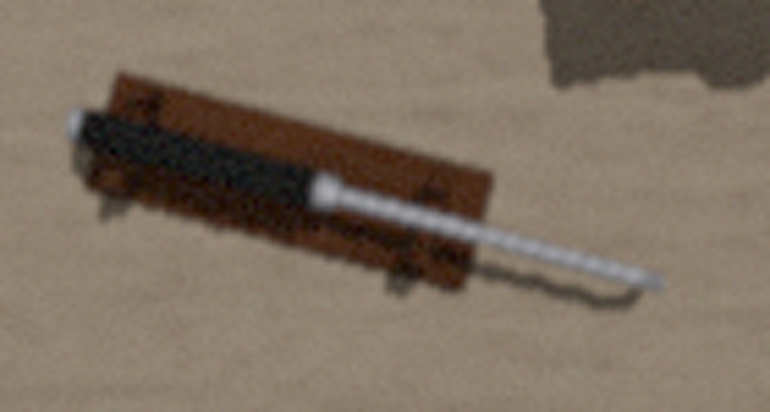

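View pics/t_lock.png

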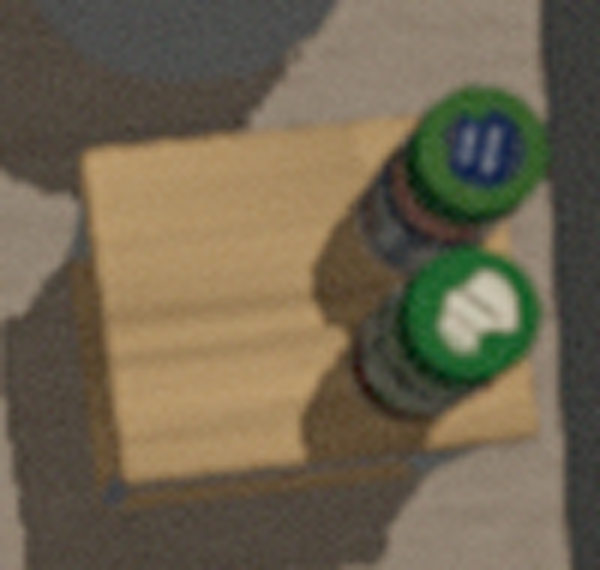

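View pics/s_rod.png

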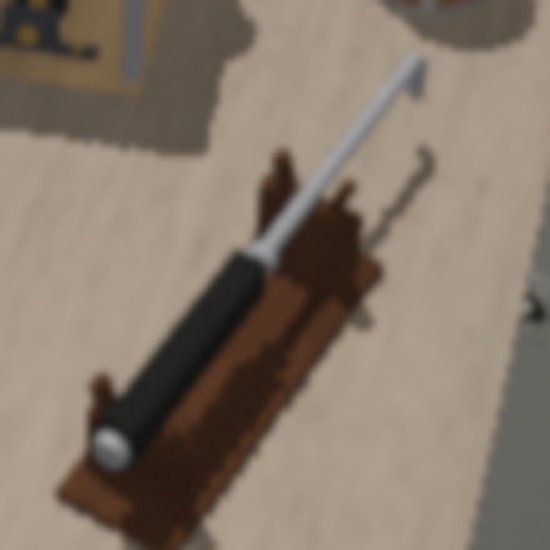

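View pics/s_lock.png

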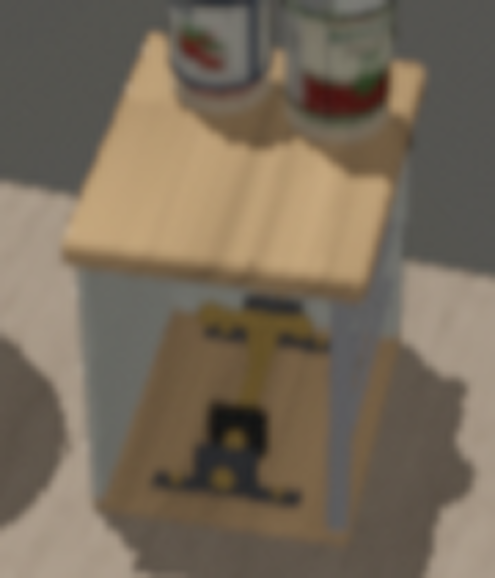

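```bash
python3 - <<'E'
from h import *
T=camera_params('top');S=camera_params('side')
def f(x,s,o): return (np.array(x)+.5)/s-.5+np.array(o)
t=lambda x:f(x,5.5,(235,215)); s=lambda x:f(x,5,(315,195))
np.set_printoptions(precision=4,suppress=True)
for n,a,b in [('bend',(655,283),(415,62)),('collar',(325,190),(262,256)),('butt',(75,123),(110,448))]:
    print(n,tri([(T,t(a)),(S,s(b))]),atz(T,t(a),.062),atz(S,s(b),.062))
print('cradle corners')
for c in [(120,72),(492,175),(465,290)]: print(atz(T,t(c),.008))
for c in [(60,492),(380,270)]: print('s',atz(S,s(c),.008))
tl=lambda x:f(x,6,(330,130)); sl=lambda x:f(x,5.5,(280,115))
print('top corners')
for c in [(83,152),(122,482),(537,434)]: print(atz(T,tl(c),.160))
for c in [(65,245),(362,288),(425,68),(155,35)]: print('s',atz(S,sl(c),.160))
print('floor s')
for c in [(100,505),(345,540)]: print(atz(S,sl(c),.0))
print('tee',atz(S,sl((200,320)),.056),atz(S,sl((325,345)),.056))
print('tee far',atz(S,sl((262,325)),.056))
E
```

```text
bend (array([ 0.38  , -0.1186,  0.0511]), [array([-0. , -0.2]), array([0.2, 0. ])]) [ 0.3798 -0.1176  0.062 ] [ 0.3795 -0.1072  0.062 ]
collar (array([0.4209, 0.03  , 0.0621]), [array([0.1, 0.8]), array([-1. , -0.1])]) [0.4229 0.0303 0.062 ] [0.4188 0.0297 0.062 ]
butt (array([0.4535, 0.144 , 0.0602]), [array([0.1, 0.3]), array([-0.4, -0.1])]) [0.4543 0.1438 0.062 ] [0.4524 0.1452 0.062 ]
cradle corners
[0.481  0.1324 0.008 ]
[ 0.4297 -0.0463  0.008 ]
[ 0.3756 -0.0327  0.008 ]
s [0.4766 0.1354 0.008 ]
s [ 0.3736 -0.0243  0.008 ]
top corners
[ 0.6354 -0.0908  0.16  ]
[ 0.508  -0.1026  0.16  ]
[ 0.5243 -0.2591  0.16  ]
s [ 0.6307 -0.0873  0.16  ]
s [ 0.5056 -0.0969  0.16  ]
s [ 0.5211 -0.2546  0.16  ]
s [ 0.6459 -0.2435  0.16  ]
floor s
[ 0.6275 -0.0979  0.    ]
[ 0.5132 -0.1098  0.    ]
tee [ 0.6032 -0.1744  0.056 ] [ 0.5427 -0.1746  0.056 ]
tee far [ 0.5746 -0.1795  0.056 ]
```

```bash
cat >> h.py <<'E'
from scipy.spatial.transform import Rotation as Ro
np.set_printoptions(precision=4,suppress=True)
def pose():
    o=robot.get_obs(); return o, np.array(o['tool_pos']), Ro.from_euler('xyz',o['ee_rot']).as_matrix()
def plan(P,yawz):
    """target TCP P; tool x down, tool z at world yaw yawz"""
    o,p,R=pose(); z=np.array([np.cos(yawz),np.sin(yawz),0]);x=np.array([0,0,-1.]);Rt=np.column_stack([x,np.cross(z,x),z])
    rv=Ro.from_matrix(R.T@Rt).as_rotvec()
    print('t',o['time'],'p',p,'f',o['wrist_force'],'w',o['width'],'j',o['joint_positions'])
    print('turn',rv,'rows>=',np.linalg.norm(rv)/.125,'shift cm in old axes',R.T@(np.array(P)-p)*100,'in new axes',Rt.T@(np.array(P)-p)*100)
E
python3 - <<'E'
from h import *
o,p,R=pose();print(R)
T=camera_params('top');S=camera_params('side')
for s in (-15,165): plan([.433,.069,.2],np.radians(s-1))
print('towel',atz(T,(373,74),.26),atz(S,(250,180),.0))
print('jar lid',atz(T,(275,130),.101),atz(S,(229,218),.101),'mug',atz(T,(228,131),.089),'timer',atz(T,(307,136),.05),atz(S,(249,217),.04))
print('tin',atz(T,(407,259),.11))
E
```

```text
[[-0.0006 -0.9554  0.2953]
 [-0.0016  0.2953  0.9554]
 [-1.      0.0001 -0.0017]]
t 0.15 p [0.1623 0.5251 0.2236] f [-0.1739 -0.0199  0.1578] w 0.09397398994381596 j [ 1.1679  0.0878  1.3719 -0.      1.6836 -0.1031]
turn [ 1.5503 -0.0015  0.0012] rows>= 12.402117388492453 shift cm in old axes [  2.412  -39.3337 -35.5777] in new axes [  2.3571 -36.3818  38.5946]
t 0.15 p [0.1623 0.5251 0.2236] f [-0.1739 -0.0199  0.1578] w 0.09397398994381596 j [ 1.1679  0.0878  1.3719 -0.      1.6836 -0.1031]
turn [-1.5913 -0.0012 -0.0015] rows>= 12.73063559026509 shift cm in old axes [  2.412  -39.3337 -35.5777] in new axes [  2.3571  36.3818 -38.5946]
towel [ 0.7813 -0.1487  0.26  ] [ 0.7859 -0.1552  0.    ]
jar lid [0.7174 0.0736 0.101 ] [0.717  0.0754 0.101 ] mug [0.7206 0.194  0.089 ] timer [ 0.7175 -0.0049  0.05  ] [0.709  0.0076 0.04  ]
tin [ 0.3964 -0.2382  0.11  ]
```

step_arm(
  motion="100 0 0 0 0.119 0 0;100 0 0 0 0.119 0 0;100 0 0 0 0.119 0 0;100 0 0 0 0.119 0 0;100 0 0 0 0.119 0 0;100 0 0 0 0.119 0 0;100 0 0 0 0.119 0 0;100 0 0 0 0.119 0 0;100 0 0 0 0.119 0 0;100 0 0 0 0.119 0 0;100 0 0 0 0.119 0 0;100 0 0 0 0.119 0 0;100 0 0 0 0.119 0 0",
)

```text
time: 1.23
tool_pos: [0.1623, 0.5253, 0.224]
ee_rot: [-1.717, 1.57, -1.999]
wrist_force: [-0.9, -0.3, 0.2]
width: 0.094
```

step_arm(
  motion="100 0 -2.3 2.4 0 0 0;100 0 -2.3 2.4 0 0 0;100 0 -2.3 2.4 0 0 0;100 0 -2.3 2.4 0 0 0;100 0 -2.3 2.4 0 0 0;100 0 -2.3 2.4 0 0 0;100 0 -2.3 2.4 0 0 0;100 0 -2.3 2.4 0 0 0;100 0 -2.3 2.4 0 0 0;100 0 -2.3 2.4 0 0 0;100 0 -2.3 2.4 0 0 0;100 0 -2.3 2.4 0 0 0;100 0 -2.3 2.4 0 0 0;100 0 -2.3 2.4 0 0 0;100 0 -2.3 2.4 0 0 0;100 0 -1.9 2.4 0 0 0;100 0 0 0 0 0 0;100 0 0 0 0 0 0",
)

```text
time: 2.73
tool_pos: [0.4329, 0.0696, 0.2239]
ee_rot: [-3.111, 1.569, 2.893]
wrist_force: [0.3, 0.7, 0.7]
width: 0.0942
```

```bash
python3 - <<'E'
from h import *
plan([.433,.069,.1],np.radians(-16))
p=camera_params('wrist');print(-p['R'].T@p['t'])
cv2.imwrite('pics/w1.png',snapshot('wrist')[:,:,::-1])
E
```

```text
t 2.7333 p [0.4329 0.0696 0.2239] f [0.3255 0.6928 0.7338] w 0.09415036995095265 j [ 0.0296 -0.1633  1.6141  0.0005  1.6925  0.3088]
turn [ 0.0001 -0.0017  0.0001] rows>= 0.013725886796775565 shift cm in old axes [12.3854 -0.0543  0.0523] in new axes [12.3855 -0.0549  0.0311]
[0.4526 0.1364 0.3834]
```

View pics/w1.png

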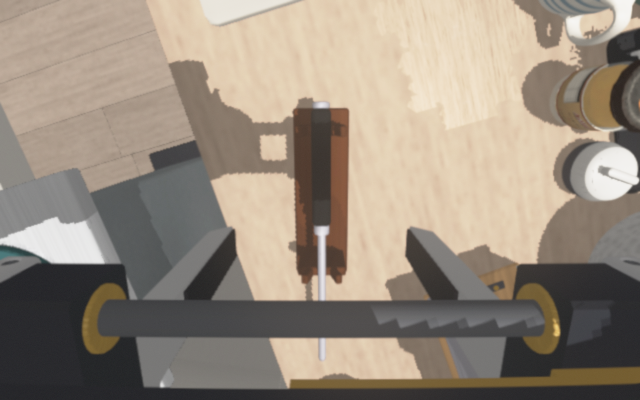

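```bash
python3 - <<'E'
from h import *
im=cv2.imread('pics/w1.png')
cv2.imwrite('pics/w1z.png',cv2.resize(im[90:370,270:370],None,fx=2.1*1,fy=2.1,interpolation=cv2.INTER_CUBIC)) 
p=camera_params('wrist')
for n,a,z in [('back',(321,107),.072),('front',(321.5,226),.072),('bend',(322,358),.064)]: print(n,atz(p,a,z))
o,P,R=pose();print(P)
X=np.array([.433,.069,.06]);print(proj(p,X))
E
```

```text
back [0.454  0.1444 0.072 ]
front [0.4245 0.0392 0.072 ]
bend [ 0.3832 -0.1079  0.064 ]
[0.4324 0.0705 0.224 ]
[[321.4937 191.3569]]
```

View pics/w1z.png

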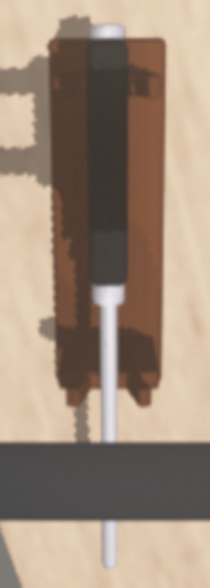

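step_arm(
  motion="100 2.5 0 0 0 0 0;100 2.5 0 0 0 0 0;100 2.5 0 0 0 0 0;100 2.5 0 0 0 0 0;60 2 0 0 0 0 0;60 2 0 0 0 0 0;60 1.5 0 0 0 0 0;60 0.9 0 0 0 0 0;60 0 0 0 0 0 0;0 0 0 0 0 0 0;0 0 0 0 0 0 0;0 0 0 0 0 0 0;0 0 0 0 0 0 0;0 0 0 0 0 0 0;0 0 0 0 0 0 0;0 0 0 0 0 0 0",
)

```text
time: 4.12
tool_pos: [0.4329, 0.0706, 0.0608]
ee_rot: [0.425, 1.57, 0.149]
wrist_force: [-1.2, 0.4, 1.4]
width: 0.0178
```

step_arm(
  motion="0 -0.5 0 0 0 0 0;0 -1 0 0 0 0 0;0 -1.5 0 0 0 0 0;0 -2 0 0 0 0 0;0 -2 0 0 0 0 0;0 -2 0 0 0 0 0;0 -1 0 0 0 0 0;0 0 0 0 0 0 0;0 0 0 0 0 0 0",
)

```text
time: 4.87
tool_pos: [0.4328, 0.0706, 0.1607]
ee_rot: [0.411, 1.57, 0.135]
wrist_force: [0.0, -0.3, -1.7]
width: 0.0176
```

```bash
python3 - <<'E'
from h import *
o,p,R=pose()
print(o['wrist_force'],o['wrist_torque'],p,R)
w=snapshot('wrist');pw=camera_params('wrist');s=snapshot('side')
cv2.imwrite('pics/w2.png',w[:,:,::-1]);cv2.imwrite('pics/s2.png',s[:,:,::-1])
cv2.imwrite('pics/s2z.png',cv2.resize(s[100:300,270:430,::-1],None,fx=3,fy=3,interpolation=cv2.INTER_CUBIC))
d=np.array([np.cos(np.radians(-105.8)),np.sin(np.radians(-105.8)),0])
for x in (-77,-22,193): print(x,proj(pw,p+d*x/1000))
print(proj(camera_params('side'),p+d*.193),proj(camera_params('side'),p+d*.193-[0,0,.032]))
E
```

```text
[ 0.0174 -0.3307 -1.7263] [-0.0475  0.0874 -0.0037] [0.4328 0.0706 0.1607] [[ 0.0009  0.2726  0.9621]
 [ 0.0001  0.9621 -0.2726]
 [-1.      0.0004  0.0008]]
-77 [[321.1291  98.0278]]
-22 [[321.1868 217.1738]]
193 [[321.3196 535.8539]]
[[402.6337 172.4311]] [[401.0313 183.3543]]
```

View pics/w2.png

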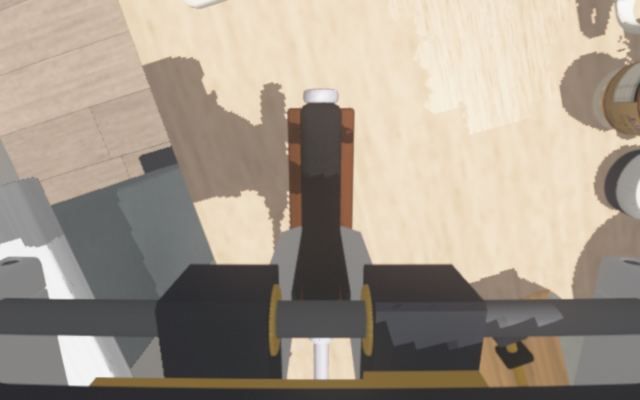

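View pics/s2z.png

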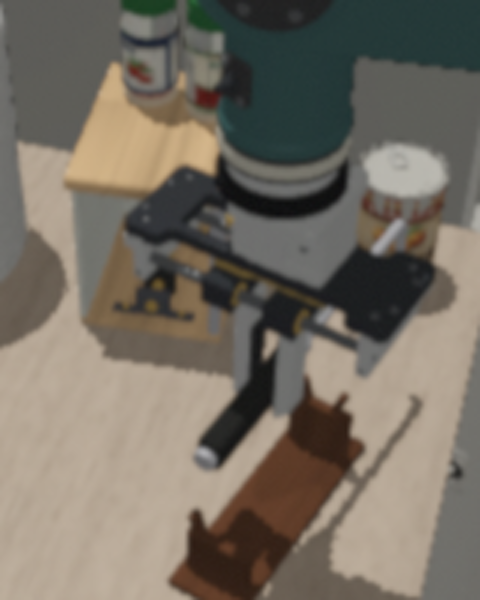

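```bash
python3 - <<'E'
from h import *
plan([.549,.125,.122],.096)
E
```

```text
t 4.9667 p [0.4319 0.0706 0.1591] f [-0.1416 -0.6643 -1.4158] w 0.017882723281451234 j [ 0.0322 -0.1427  1.7248  0.0001  1.5621  0.3083]
turn [-0.3721 -0.0026  0.0003] rows>= 2.9767931057371935 shift cm in old axes [3.6755 8.434  9.7943] in new axes [ 3.7064  4.2968 12.1807]
```

step_arm(
  motion="0 0 0.6 0.6 0 0 0;0 0 1.2 1.4 0 0 0;0 0 1.2 1.4 0 0 0;0 0 1.2 1.4 0 0 0;0 0 1.2 1.4 0 0 0;0 0 1.2 1.4 0 0 0;0 0 1.2 1.4 0 0 0;0 0 0.6 0.8 0 0 0;0 0 0 0 -0.062 0 0;0 0 0 0 -0.062 0 0;0 0 0 0 -0.062 0 0;0 0 0 0 -0.062 0 0;0 0 0 0 -0.062 0 0;0 0 0 0 -0.062 0 0;0 1 0 0 0 0 0;0 1 0 0 0 0 0;0 1 0 0 0 0 0;0 0.7 0 0 0 0 0;0 0 0 0 0 0 0;0 0 0 0 0 0 0",
)

```text
time: 6.63
tool_pos: [0.5492, 0.1247, 0.1222]
ee_rot: [3.128, 1.568, -3.06]
wrist_force: [-0.2, -0.2, -1.5]
width: 0.0174
```

```bash
python3 - <<'E'
from h import *
plan([.5624,-.0138,.122],.096)
o,p,R=pose()
w=snapshot('wrist');s=snapshot('side');t=snapshot('top')
cv2.imwrite('pics/w3.png',w[:,:,::-1])
cv2.imwrite('pics/s3z.png',cv2.resize(s[100:300,230:430,::-1],None,fx=3,fy=3,interpolation=cv2.INTER_CUBIC))
cv2.imwrite('pics/t3z.png',cv2.resize(t[100:260,250:430,::-1],None,fx=3.5,fy=3.5,interpolation=cv2.INTER_CUBIC))
d=R@[0,-1,0];print(d,p+.193*d)
for n in ('side','top'): print(n,proj(camera_params(n),[p+.193*d,p+.193*d-[0,0,.032]]))
E
```

```text
t 6.6333 p [0.5492 0.1247 0.1222] f [-0.2183 -0.1533 -1.5043] w 0.01735608327622203 j [0.1225 0.1598 1.4945 0.0001 1.4896 0.0268]
turn [-0.0004 -0.0023 -0.    ] rows>= 0.018802346714401987 shift cm in old axes [  0.0199 -13.9078  -0.0106] in new axes [  0.0203 -13.9078  -0.0159]
[ 0.0955 -0.9954 -0.    ] [ 0.5677 -0.0675  0.1222]
side [[315.2116 182.5345]
 [315.512  192.8589]]
top [[333.0682 186.9705]
 [332.4927 189.2787]]
```

View pics/s3z.png

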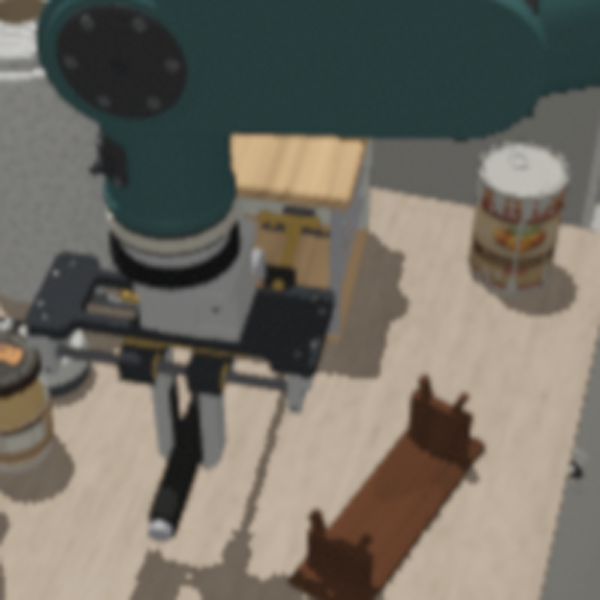

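View pics/t3z.png

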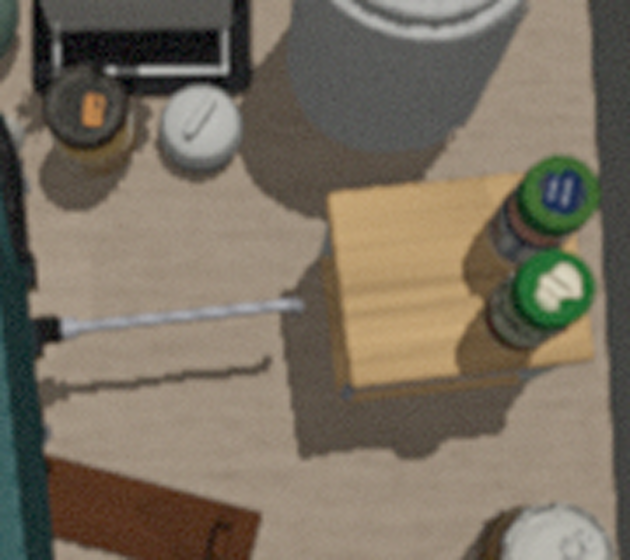

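View pics/w3.png

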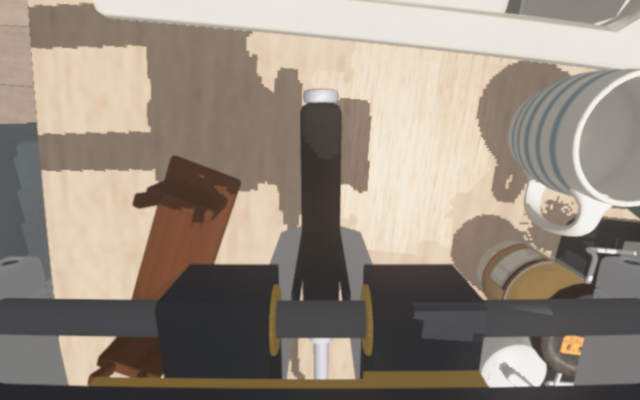

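step_arm(
  motion="0 0 -0.7 0 0 0 0;0 0 -1.4 0 0 0 0;0 0 -1.4 0 0 0 0;0 0 -1.4 0 0 0 0;0 0 -1.4 0 0 0 0;0 0 -1.4 0 0 0 0;0 0 -1.4 0 0 0 0;0 0 -1.4 0 0 0 0;0 0 -1.4 0 0 0 0;0 0 -1.3 0 0 0 0;0 0 -0.7 0 0 0 0;0 0 0 0 0 0 0;0 0 0 0 0 0 0",
)

```text
time: 7.87
tool_pos: [0.5632, -0.0139, 0.1234]
ee_rot: [1.614, 1.57, 1.709]
wrist_force: [0.4, 0.9, -1.1]
width: 0.0177
```

```bash
python3 - <<'E'
from h import *
plan([.5624,-.0138,.073],.096)
s=snapshot('side')
cv2.imwrite('pics/s4z.png',cv2.resize(s[110:240,250:400,::-1],None,fx=5,fy=4.6,interpolation=cv2.INTER_CUBIC))
E
```

```text
t 7.8667 p [ 0.5632 -0.0139  0.1234] f [ 0.3551  0.9464 -1.0529] w 0.017740887912124227 j [-0.1256  0.158   1.4941  0.0007  1.4897 -0.2209]
turn [-0.0008 -0.     -0.0007] rows>= 0.008583216314499093 shift cm in old axes [ 5.0406  0.01   -0.0839] in new axes [ 5.0406  0.0136 -0.084 ]
```

View pics/s4z.png

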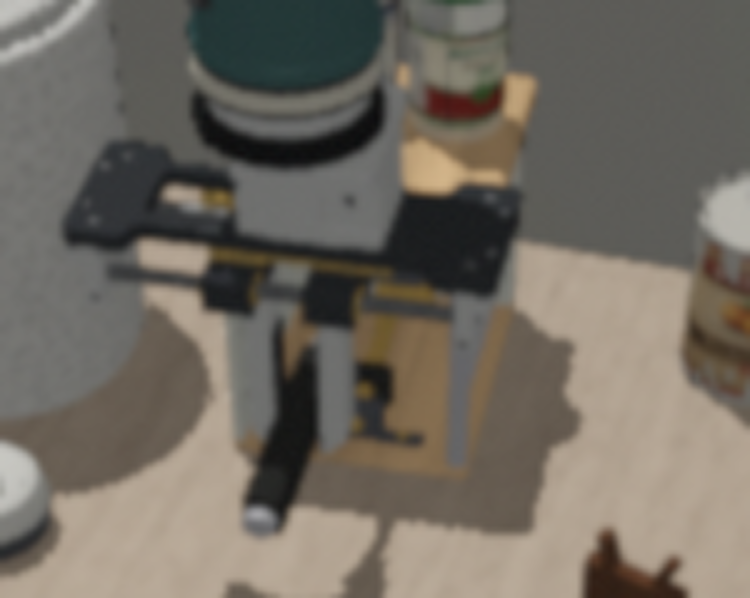

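step_arm(
  motion="0 1 0 0 0 0 0;0 1 0 0 0 0 0;0 0.8 0 0 0 0 0;0 0.4 0 0 0 0 0;0 0.3 0 0 0 0 0;0 0.3 0 0 0 0 0;0 0 0 0 0 0 0",
)

```text
time: 8.5
tool_pos: [0.5629, -0.0135, 0.0847]
ee_rot: [2.814, 1.57, 2.911]
wrist_force: [-0.3, 0.5, -1.9]
width: 0.0177
```

step_arm(
  motion="0 0.3 0 0 0 0 0;0 0.3 0 0 0 0 0;0 0.3 0 0 0 0 0;0 0.3 0 0 0 0 0;0 0 0 0 0 0 0;0 0 0 0 0 0 0;0 0 0 0 0 0 0",
)

```text
time: 9.08
tool_pos: [0.5633, -0.0136, 0.0735]
ee_rot: [0.091, 1.571, 0.187]
wrist_force: [-0.2, -0.4, -1.3]
width: 0.0178
```

```bash
python3 - <<'E'
from h import *
for i in range(1): plan([.5624,-.0138,.073],.096)
o,p,R=pose();print(R.T@o['wrist_force'],o['wrist_torque'])
E
```

```text
t 9.0833 p [ 0.5633 -0.0136  0.0735] f [-0.1766 -0.4288 -1.3111] w 0.017774046549684924 j [-0.1249  0.1941  1.5555  0.0001  1.3918 -0.2209]
turn [ 0.      0.0002 -0.    ] rows>= 0.0016723807899824653 shift cm in old axes [ 0.0542 -0.007  -0.0909] in new axes [ 0.0542 -0.007  -0.0909]
[ 1.311  -0.4099 -0.2172] [-0.0664 -0.0027  0.0142]
```

step_arm(
  motion="0 0 0.08 0 0 0 0;0 0 0.08 0 0 0 0;0 0 0.08 0 0 0 0;0 0 0.08 0 0 0 0;0 0 0.08 0 0 0 0;0 0 0.08 0 0 0 0;0 0 0.08 0 0 0 0;0 0 0.08 0 0 0 0;0 0 0.08 0 0 0 0;0 0 0.08 0 0 0 0;0 0 0 0 0 0 0",
)

```text
time: 10.0
tool_pos: [0.5624, -0.0055, 0.0735]
ee_rot: [1.47, 1.571, 1.566]
wrist_force: [0.1, -0.1, -2.0]
width: 0.0178
```

step_arm(
  motion="0 0 0.05 0 0 0 0;0 0 0.05 0 0 0 0;0 0 0.05 0 0 0 0;0 0 0.05 0 0 0 0;0 0 0.05 0 0 0 0;0 0 0.05 0 0 0 0;0 0 0.05 0 0 0 0;0 0 0.05 0 0 0 0;0 0 0.05 0 0 0 0;0 0 0.05 0 0 0 0;0 0 0 0 0 0 0",
)

```text
time: 10.92
tool_pos: [0.562, -0.0006, 0.0735]
ee_rot: [1.015, 1.571, 1.112]
wrist_force: [-0.2, -0.5, -1.9]
width: 0.0177
```

step_arm(
  motion="0 0 0.05 0 0 0 0;0 0 0.05 0 0 0 0;0 0 0.05 0 0 0 0;0 0 0.05 0 0 0 0;0 0 0.05 0 0 0 0;0 0 0.05 0 0 0 0;0 0 0.05 0 0 0 0;0 0 0.05 0 0 0 0;0 0 0.05 0 0 0 0;0 0 0.05 0 0 0 0;0 0 0 0 0 0 0",
)

```text
time: 11.83
tool_pos: [0.5615, 0.0043, 0.0735]
ee_rot: [-0.548, 1.571, -0.452]
wrist_force: [0.1, -0.3, -1.4]
width: 0.0181
```

step_arm(
  motion="0 0 0.05 0 0 0 0;0 0 0.05 0 0 0 0;0 0 0.05 0 0 0 0;0 0 0.05 0 0 0 0;0 0 0.05 0 0 0 0;0 0 0.05 0 0 0 0;0 0 0.05 0 0 0 0;0 0 0.05 0 0 0 0;0 0 0.05 0 0 0 0;0 0 0.05 0 0 0 0;0 0 0 0 0 0 0",
)

```text
time: 12.75
tool_pos: [0.561, 0.0094, 0.0735]
ee_rot: [1.262, 1.571, 1.358]
wrist_force: [0.1, -5.5, -2.1]
width: 0.0175
```

step_arm(
  motion="0 0 0.05 0 0 0 0;0 0 0.05 0 0 0 0;0 0 0.05 0 0 0 0;0 0 0.05 0 0 0 0;0 0 0.05 0 0 0 0;0 0 0.05 0 0 0 0;0 0 0.05 0 0 0 0;0 0 0.05 0 0 0 0;0 0 0.05 0 0 0 0;0 0 0.05 0 0 0 0;0 0 0 0 0 0 0",
)

```text
time: 13.67
tool_pos: [0.5605, 0.0144, 0.0735]
ee_rot: [1.341, 1.571, 1.437]
wrist_force: [0.4, -3.9, -2.7]
width: 0.0176
```

step_arm(
  motion="0 0 0.05 0 0 0 0;0 0 0.05 0 0 0 0;0 0 0.05 0 0 0 0;0 0 0.05 0 0 0 0;0 0 0.05 0 0 0 0;0 0 0.05 0 0 0 0;0 0 0.05 0 0 0 0;0 0 0.05 0 0 0 0;0 0 0.05 0 0 0 0;0 0 0.05 0 0 0 0;0 0 0.05 0 0 0 0;0 0 0.05 0 0 0 0;0 0 0.05 0 0 0 0;0 0 0.05 0 0 0 0;0 0 0.05 0 0 0 0;0 0 0 0 0 0 0",
)

```text
time: 15.0
tool_pos: [0.5598, 0.0219, 0.0735]
ee_rot: [1.598, 1.571, 1.694]
wrist_force: [0.5, -4.5, -1.5]
width: 0.0179
```

step_arm(
  motion="0 0 0.04 0 0 0 0;0 0 0.04 0 0 0 0;0 0 0.04 0 0 0 0;0 0 0.04 0 0 0 0;0 0 0.04 0 0 0 0",
)

```text
time: 15.42
tool_pos: [0.5596, 0.0237, 0.0735]
ee_rot: [1.003, 1.571, 1.099]
wrist_force: [0.0, -4.6, -2.3]
width: 0.0179
```

step_arm(
  motion="0 0 0.04 0 0 0 0;0 0 0.04 0 0 0 0;0 0 0.04 0 0 0 0",
)

```text
time: 15.67
tool_pos: [0.5595, 0.025, 0.0735]
ee_rot: [1.956, 1.571, 2.052]
wrist_force: [0.2, -4.8, -2.2]
width: 0.0181
```

step_arm(
  motion="0 0 0.04 0 0 0 0;0 0 0.04 0 0 0 0;0 0 0.04 0 0 0 0",
)

```text
time: 15.92
tool_pos: [0.5594, 0.0261, 0.0735]
ee_rot: [1.31, 1.571, 1.406]
wrist_force: [0.3, -5.1, -1.9]
width: 0.0178
```

step_arm(
  motion="0 0 0.04 0 0 0 0;0 0 0.04 0 0 0 0;0 0 0 0 0 0 0",
)

```text
time: 16.17
tool_pos: [0.5593, 0.027, 0.0735]
ee_rot: [1.251, 1.571, 1.347]
wrist_force: [-0.3, -4.1, -1.2]
width: 0.0175
```

step_arm(
  motion="0 0 0.04 0 0 0 0;0 0 0.04 0 0 0 0;0 0 0 0 0 0 0",
)

```text
time: 16.42
tool_pos: [0.5592, 0.0278, 0.0735]
ee_rot: [1.293, 1.571, 1.389]
wrist_force: [0.1, -4.6, -2.2]
width: 0.0178
```

step_arm(
  motion="0 0 0.04 0 0 0 0;0 0 0.04 0 0 0 0;0 0 0 0 0 0 0",
)

```text
time: 16.67
tool_pos: [0.5591, 0.0286, 0.0735]
ee_rot: [1.627, 1.571, 1.723]
wrist_force: [0.0, -3.7, -1.4]
width: 0.0179
```

step_arm(
  motion="0 0 0.04 0 0 0 0;0 0 0.04 0 0 0 0;0 0 0.04 0 0 0 0",
)

```text
time: 16.92
tool_pos: [0.559, 0.0297, 0.0735]
ee_rot: [1.664, 1.571, 1.76]
wrist_force: [0.2, -5.4, -2.8]
width: 0.0177
```

step_arm(
  motion="0 0 0.04 0 0 0 0;0 0 0.03 0 0 0 0;0 0 0.03 0 0 0 0",
)

```text
time: 17.17
tool_pos: [0.5589, 0.0307, 0.0735]
ee_rot: [1.56, 1.571, 1.656]
wrist_force: [-0.2, -4.7, -2.2]
width: 0.0176
```

step_arm(
  motion="0 0 0.04 0 0 0 0;0 0 0.04 0 0 0 0;0 0 0.04 0 0 0 0",
)

```text
time: 17.42
tool_pos: [0.5588, 0.0319, 0.0735]
ee_rot: [2.023, 1.571, 2.119]
wrist_force: [0.6, -4.7, -2.2]
width: 0.0178
```

step_arm(
  motion="0 0 0.04 0 0 0 0;0 0 0.04 0 0 0 0;0 0 0.04 0 0 0 0",
)

```text
time: 17.67
tool_pos: [0.5587, 0.0331, 0.0735]
ee_rot: [1.198, 1.571, 1.294]
wrist_force: [0.3, -4.5, -2.0]
width: 0.0176
```

step_arm(
  motion="0 0 0.04 0 0 0 0;0 0 0.04 0 0 0 0;0 0 0.04 0 0 0 0",
)

```text
time: 17.92
tool_pos: [0.5586, 0.0343, 0.0735]
ee_rot: [1.448, 1.571, 1.544]
wrist_force: [0.5, -5.0, -1.4]
width: 0.0175
```

step_arm(
  motion="0 0 0.04 0 0 0 0;0 0 0.04 0 0 0 0;0 0 0.04 0 0 0 0",
)

```text
time: 18.17
tool_pos: [0.5585, 0.0355, 0.0735]
ee_rot: [0.806, 1.571, 0.902]
wrist_force: [0.6, -4.7, -2.2]
width: 0.0178
```

step_arm(
  motion="0 0 0.04 0 0 0 0;0 0 0.04 0 0 0 0;0 0 0.04 0 0 0 0",
)

```text
time: 18.42
tool_pos: [0.5584, 0.0366, 0.0735]
ee_rot: [-1.731, 1.571, -1.635]
wrist_force: [1.1, -5.9, -1.3]
width: 0.0179
```

step_arm(
  motion="0 0 0.04 0 0 0 0;0 0 0 0 0 0 0;0 0 0 0 0 0 0",
)

```text
time: 18.67
tool_pos: [0.5583, 0.0367, 0.0734]
ee_rot: [-1.679, 1.57, -1.583]
wrist_force: [1.0, -6.1, -1.5]
width: 0.0177
```

step_arm(
  motion="0 0 0.04 0 0 0 0;0 0 0.03 0 0 0 0;0 0 0 0 0 0 0",
)

```text
time: 18.92
tool_pos: [0.5583, 0.0367, 0.0733]
ee_rot: [-1.658, 1.569, -1.562]
wrist_force: [1.5, -7.7, -1.4]
width: 0.0182
```

step_arm(
  motion="0 0 0.04 0 0 0 0;0 0 0.04 0 0 0 0;0 0 0 0 0 0 0",
)

```text
time: 19.17
tool_pos: [0.5583, 0.0369, 0.0732]
ee_rot: [-1.662, 1.568, -1.566]
wrist_force: [1.5, -9.0, -2.3]
width: 0.0181
```

step_arm(
  motion="0 0 0.04 0 0 0 0;0 0 0.04 0 0 0 0;0 0 0 0 0 0 0",
)

```text
time: 19.42
tool_pos: [0.5582, 0.0369, 0.0731]
ee_rot: [-1.657, 1.566, -1.561]
wrist_force: [1.3, -10.6, -3.4]
width: 0.018
```

step_arm(
  motion="0 0 0.02 0 0 0 0;0 0 0 0 0 0 0;0 0 0 0 0 0 0;0 0 0 0 0 0 0;0 0 0 0 0 0 0;0 0 0 0 0 0 0;0 0 0 0 0 0 0",
)

```text
time: 20.0
tool_pos: [0.5582, 0.037, 0.0731]
ee_rot: [-1.655, 1.566, -1.559]
wrist_force: [1.6, -11.0, -4.0]
width: 0.0176
```

step_arm(
  motion="0 0 0 0 0 0 0;0 0 0 0 0 0 0;0 0 0 0 0 0 0;0 0 0 0 0 0 0;0 0 0 0 0 0 0;0 0 0 0 0 0 0;0 0 0 0 0 0 0;0 0 0 0 0 0 0",
)

```text
time: 20.67
tool_pos: [0.5582, 0.037, 0.0731]
ee_rot: [-1.657, 1.566, -1.562]
wrist_force: [1.2, -9.9, -3.2]
width: 0.0178
```

```bash
python3 - <<'E'
from h import *
plan([.5624,-.0138,.073],.096)
for i in range(3):
    s=snapshot('side'); print(robot.get_obs()['wrist_force'])
cv2.imwrite('pics/s5z.png',cv2.resize(s[110:240,250:400,::-1],None,fx=5,fy=4.6,interpolation=cv2.INTER_CUBIC))
cv2.imwrite('pics/w5.png',snapshot('wrist')[:,:,::-1])
E
```

```text
t 20.6667 p [0.5582 0.037  0.0731] f [ 1.1864 -9.9358 -3.1717] w 0.01784459426263936 j [-0.0324  0.1863  1.5656 -0.0048  1.3895 -0.1268]
turn [-0.0008 -0.0004  0.0047] rows>= 0.038609328625609105 shift cm in old axes [ 0.0351 -5.0919 -0.0664] in new axes [ 0.0109 -5.0919 -0.0704]
[  1.3347 -11.1079  -3.5692]
[  0.808  -10.6757  -3.5332]
[  0.1157 -10.8763  -4.4334]
```

View pics/s5z.png

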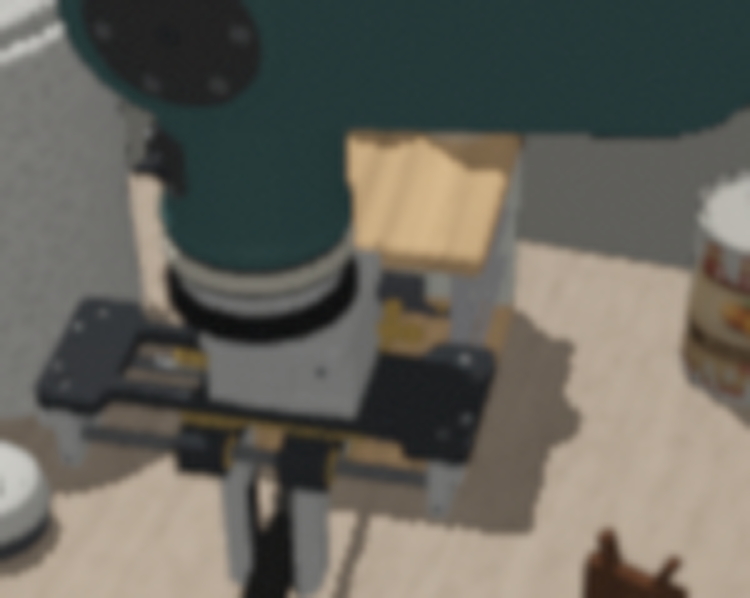

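View pics/w5.png

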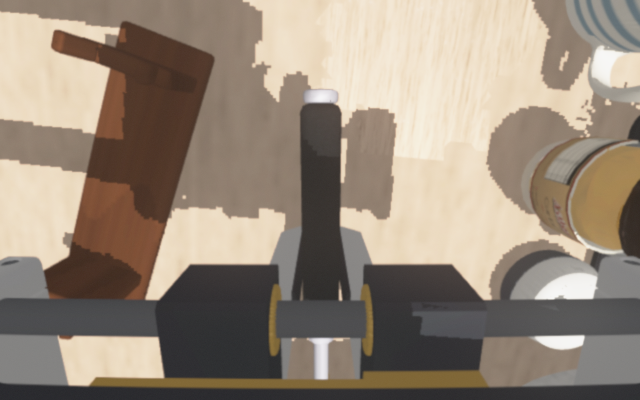

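step_arm(
  motion="0 0 0 0 0 0 0;0 0 0 0 0 0 0;0 0 0 0 0 0 0;0 0 -0.1 0 0 0 0;0 0 -0.1 0 0 0 0;0 0 -0.1 0 0 0 0;0 0 -0.1 0 0 0 0;0 0 -0.2 0 0 0 0;0 0 -0.3 0 0 0 0;0 0 -0.3 0 0 0 0;0 0 -0.2 0 0 0 0;0 0 0 0 0 0 0;0 0 0 0 0 0 0",
)

```text
time: 21.95
tool_pos: [0.5594, 0.0257, 0.0735]
ee_rot: [1.447, 1.57, 1.543]
wrist_force: [0.3, -0.4, -1.0]
width: 0.0178
```

step_arm(
  motion="0 -0.3 0 0 0 0 0;0 -0.5 0 0 0 0 0;0 -0.8 0 0 0 0 0;0 -0.8 0 0 0 0 0;0 -0.8 0 0 0 0 0;0 -0.8 0 0 0 0 0;0 -0.6 0 0 0 0 0;0 -0.3 0 0 0 0 0;0 0 0 0 0 0 0;0 0 0 0 0 0 0",
)

```text
time: 22.78
tool_pos: [0.5594, 0.0256, 0.1225]
ee_rot: [0.586, 1.571, 0.682]
wrist_force: [-0.5, 0.5, -2.0]
width: 0.0177
```

step_arm(
  motion="0 0 0.5 0 0 0 0;0 0 1 0 0 0 0;0 0 1.3 0 0 0 0;0 0 1.3 0 0 0 0;0 0 1.3 0 0 0 0;0 0 1.3 0 0 0 0;0 0 1.3 0 0 0 0;0 0 1.3 0 0 0 0;0 0 0.7 0 0 0 0;0 0 0 0 0 0 0;0 0 0 0 0 0 0",
)

```text
time: 23.7
tool_pos: [0.5498, 0.1255, 0.1225]
ee_rot: [-1.522, 1.57, -1.425]
wrist_force: [0.7, -0.2, -2.7]
width: 0.0178
```

```bash
python3 - <<'E'
from h import *
plan([.4329,.0706,.1607],np.radians(-16))
o,p,R=pose()
s=snapshot('side');t=snapshot('top')
cv2.imwrite('pics/s6z.png',cv2.resize(s[110:240,250:400,::-1],None,fx=5,fy=4.6,interpolation=cv2.INTER_CUBIC))
cv2.imwrite('pics/t6z.png',cv2.resize(t[100:260,250:430,::-1],None,fx=3.5,fy=3.5,interpolation=cv2.INTER_CUBIC))
d=R@[0,-1,0]
print(proj(camera_params('top'),p+.197*d+[0,0,.00]), 'crop', (proj(camera_params('top'),p+.197*d)-[250,100])*3.5)
E
```

```text
t 23.7 p [0.5498 0.1255 0.1225] f [ 0.6655 -0.1915 -2.7357] w 0.017760347960984055 j [ 0.1242  0.1597  1.4941 -0.0005  1.4878  0.0272]
turn [0.3763 0.0001 0.0005] rows>= 3.010399386501843 shift cm in old axes [ -3.8219  -4.3351 -12.1676] in new axes [-3.8238 -8.5014 -9.7239]
[[334.3669 186.4135]] crop [[295.2842 302.4474]]
```

View pics/s6z.png

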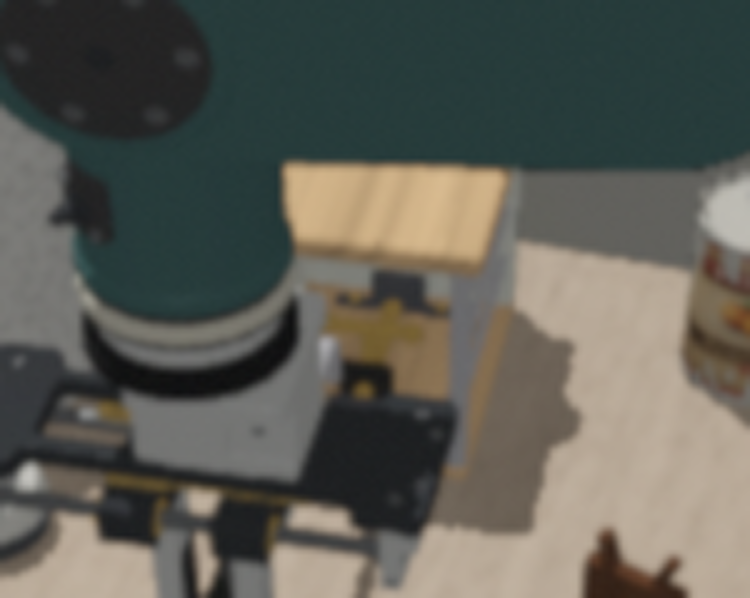

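View pics/t6z.png

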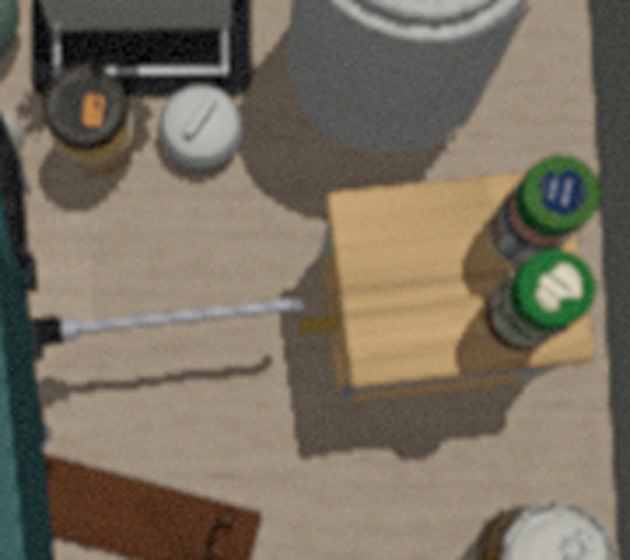

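step_arm(
  motion="0 -1 0 0 0 0 0;0 -1 0 0 0 0 0;0 -1 0 0 0 0 0;0 -0.8 0 0 0 0 0;0 0 0 0 0.063 0 0;0 0 0 0 0.063 0 0;0 0 0 0 0.063 0 0;0 0 0 0 0.063 0 0;0 0 0 0 0.062 0 0;0 0 0 0 0.062 0 0;0 0 -0.8 -0.9 0 0 0;0 0 -1.2 -1.4 0 0 0;0 0 -1.2 -1.4 0 0 0;0 0 -1.2 -1.4 0 0 0;0 0 -1.2 -1.4 0 0 0;0 0 -1.2 -1.4 0 0 0;0 0 -1.1 -1.2 0 0 0;0 0 -0.6 -0.6 0 0 0;0 0 0 0 0 0 0;0 0 0 0 0 0 0",
)

```text
time: 25.47
tool_pos: [0.4338, 0.0702, 0.1614]
ee_rot: [0.469, 1.568, 0.188]
wrist_force: [-0.3, 0.7, -0.5]
width: 0.0177
```

```bash
python3 - <<'E'
from h import *
w=snapshot('wrist');cv2.imwrite('pics/w7.png',w[:,:,::-1])
plan([.4329,.0706,.0615],np.radians(-16))
print(robot.get_obs()['wrist_force'])
E
```

```text
t 25.5167 p [0.434  0.0704 0.1612] f [-0.2187  1.2196 -1.6542] w 0.017519448570547522 j [ 0.0314 -0.1424  1.7203  0.0004  1.5618  0.3116]
turn [-0.001   0.0017 -0.0009] rows>= 0.01736126923048384 shift cm in old axes [ 9.9678 -0.0162 -0.1283] in new axes [ 9.968  -0.0069 -0.1114]
[-0.2187  1.2196 -1.6542]
```

View pics/w7.png

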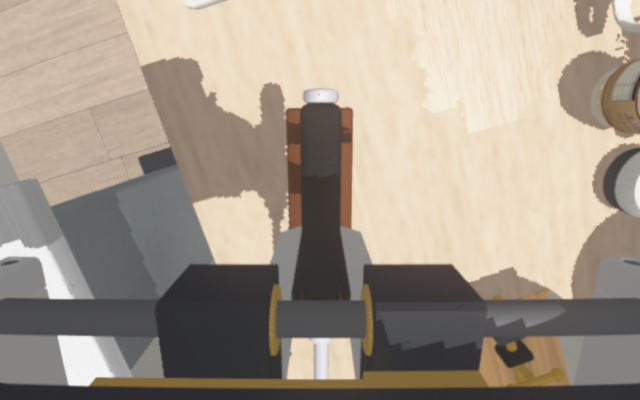

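step_arm(
  motion="0 1 0 -0.1 0 0 0;0 2 0 0 0 0 0;0 2 0 0 0 0 0;0 1 0 0 0 0 0;0 1 0 0 0 0 0;0 0.5 0 0 0 0 0;0 0.5 0 0 0 0 0;0 0.5 0 0 0 0 0;0 0.5 0 0 0 0 0;0 0 0 0 0 0 0;0 0 0 0 0 0 0",
)

```text
time: 26.43
tool_pos: [0.4323, 0.0705, 0.0706]
ee_rot: [0.757, 1.571, 0.477]
wrist_force: [-0.2, 0.0, -1.3]
width: 0.0176
```

step_arm(
  motion="0 0.3 0 0 0 0 0;0 0.3 0 0 0 0 0;0 0.3 0 0 0 0 0;0 0 0 0 0 0 0;0 0 0 0 0 0 0",
)

```text
time: 26.85
tool_pos: [0.432, 0.0705, 0.0613]
ee_rot: [-3.041, 1.57, 2.963]
wrist_force: [0.4, -0.5, -0.3]
width: 0.018
```

step_arm(
  motion="0 0.05 0 0 0 0 0;0 0 0 0 0 0 0;25 0 0 0 0 0 0;30 0 0 0 0 0 0;60 0 0 0 0 0 0;60 0 0 0 0 0 0;60 0 0 0 0 0 0",
)

```text
time: 27.43
tool_pos: [0.4323, 0.0705, 0.0612]
ee_rot: [0.479, 1.57, 0.199]
wrist_force: [0.0, -0.0, -0.7]
width: 0.045
```

step_arm(
  motion="60 -0.5 0 0 0 0 0;60 -1 0 0 0 0 0;60 -2 0 0 0 0 0;60 -2.5 0 0 0 0 0;60 -2.5 0 0 0 0 0;60 -2.5 0 0 0 0 0;60 -2.5 0 0 0 0 0;60 -2.5 0 0 0 0 0;100 0 0 0 0 0 0;100 0 0 0 0 0 0;100 0 0 0 0 0 0",
)

```text
time: 28.35
tool_pos: [0.4318, 0.0705, 0.2205]
ee_rot: [-2.91, 1.57, 3.093]
wrist_force: [1.5, 0.7, -0.4]
width: 0.0731
```

```bash
python3 - <<'E'
from h import *
w=snapshot('wrist');p=camera_params('wrist');cv2.imwrite('pics/w8.png',w[:,:,::-1])
print(robot.get_obs()['tool_pos'])
d=np.array([np.cos(np.radians(-105.7)),np.sin(np.radians(-105.7)),0]);O=np.array([.439,.092,.06])
print(proj(p,[O+d*-.055+[0,0,.012],O+d*.055+[0,0,.012],O+d*.219+[0,0,.004]]))
s=snapshot('side');cv2.imwrite('pics/s8.png',s[:,:,::-1])
E
```

```text
[0.4315 0.0705 0.2197]
[[321.6496 105.7351]
 [322.3386 227.1831]
 [323.1207 369.2832]]
```

View pics/w8.png

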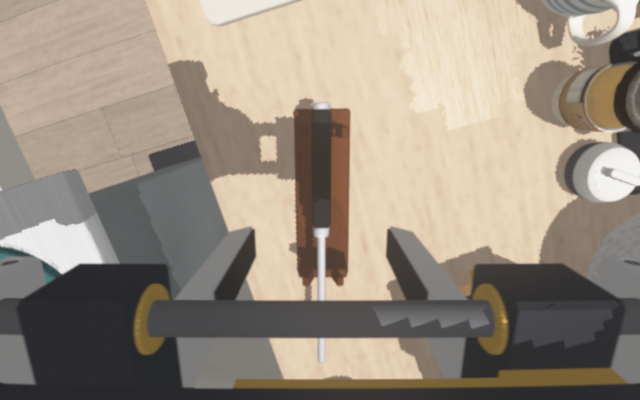

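View pics/s8.png

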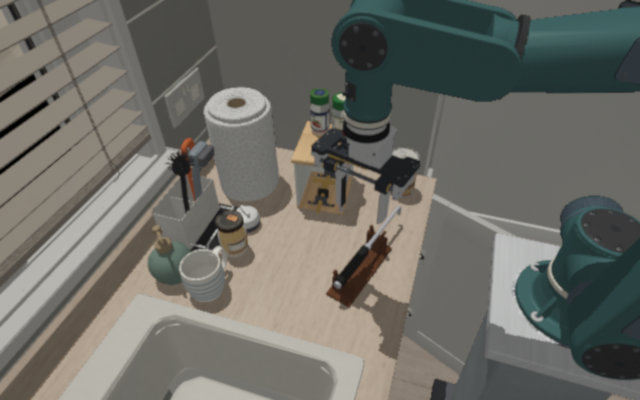

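```bash
python3 - <<'E'
from h import *
S=camera_params('side')
f=lambda x,y:((x+.5)/5-.5+250,(y+.5)/4.6-.5+110)
for c in [(328,325),(385,325),(425,332)]: print(atz(S,f(*c),.056))
a=cv2.imread('pics/side0.png')[190:305,315:425];b=cv2.imread('pics/s8.png')[190:305,315:425]
cv2.imwrite('pics/cmp.png',cv2.resize(np.hstack([a,b]),None,fx=3.5,fy=3.5,interpolation=cv2.INTER_CUBIC))
E
```

```text
[ 0.5958 -0.1463  0.056 ]
[ 0.5685 -0.1548  0.056 ]
[ 0.5476 -0.1552  0.056 ]
```

View pics/cmp.png

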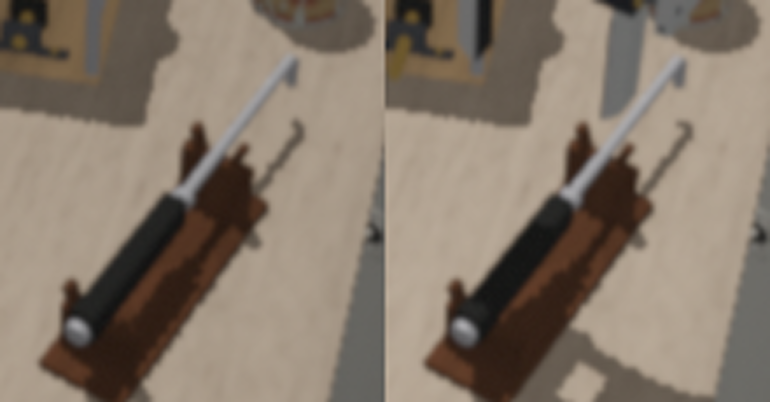

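step_arm(
  motion="100 0 1 -1 0 0 0;100 0 2.5 -1.5 0 0 0;100 0 2.5 -1.5 0 0 0;100 0 2.5 -1.5 0 0 0;100 0 2.5 -1.5 0 0 0;100 0 2.5 -1.5 0 0 0;100 0 2.5 -1.5 0 0 0;100 0 2.5 -1.5 0 0 0;100 0 2.5 0 0 0 0;100 0 2.5 0 0 0 0;100 0 2.5 0 0 0 0;100 0 2.5 0 0 0 0;100 0 0 0 0 0 0;100 0 0 0 0 0 0",
)

```text
time: 29.62
tool_pos: [0.3997, 0.3763, 0.2186]
ee_rot: [-2.157, 1.566, -2.436]
wrist_force: [0.0, -0.4, 0.5]
width: 0.094
```

```bash
python3 - <<'E'
from h import *
s=snapshot('side');cv2.imwrite('pics/s9.png',s[:,:,::-1]);t=snapshot('top');cv2.imwrite('pics/t9.png',t[:,:,::-1])
print(robot.get_obs()['time'],robot.get_obs()['tool_pos'])
a=cv2.imread('pics/side0.png')[150:220,290:360];b=cv2.imread('pics/s9.png')[150:220,290:360]
cv2.imwrite('pics/cmp2.png',cv2.resize(np.hstack([a,b]),None,fx=5.5,fy=5.5,interpolation=cv2.INTER_CUBIC))
E
```

```text
29.7167 [0.3999 0.3753 0.2198]
```

View pics/cmp2.png

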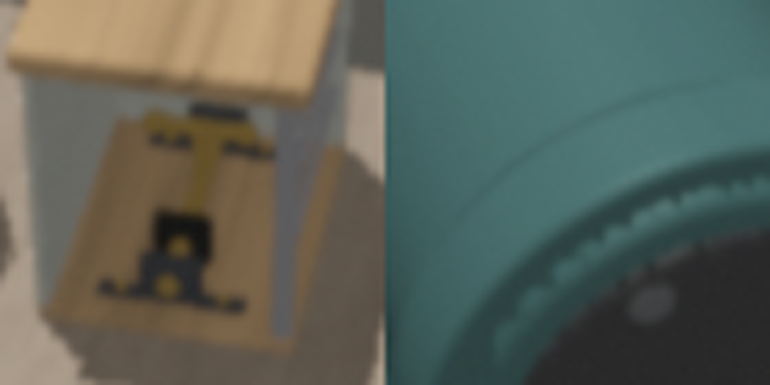

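View pics/s9.png

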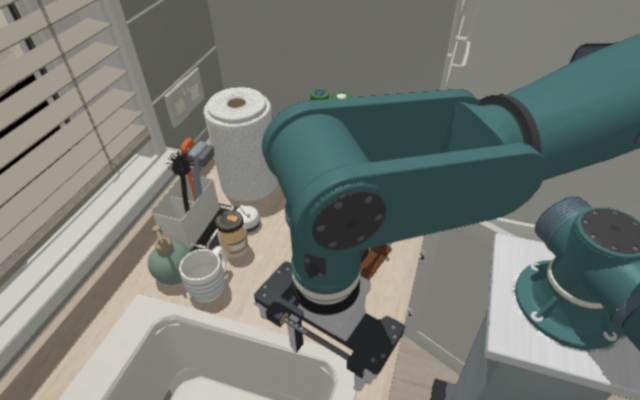

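View pics/t9.png

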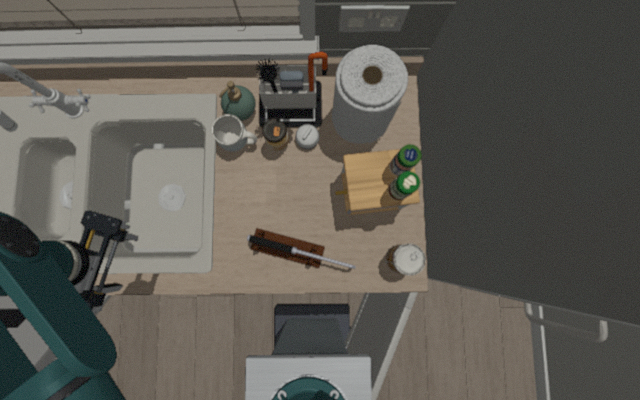

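step_arm(
  motion="100 0 1 -3.3 0 0 0;100 0 1 -3.4 0 0 0;100 0 1 -3.4 0 0 0;100 0 1 -3.4 0 0 0;100 0 1 -3.4 0 0 0;100 0 1 -3.4 0 0 0;100 0 1 -3.4 0 0 0;100 0 1 -3.4 0 0 0;100 0 0 0 0 0 0;100 0 0 0 0 0 0;100 0 0 0 0 0 0",
)

```text
time: 30.63
tool_pos: [0.1627, 0.527, 0.2211]
ee_rot: [-0.288, 1.57, -0.569]
wrist_force: [-1.0, 0.6, 0.3]
width: 0.0941
```

```bash
python3 - <<'E'
from h import *
s=snapshot('side');cv2.imwrite('pics/s10.png',s[:,:,::-1])
print(robot.get_obs()['time'],robot.get_obs()['tool_pos'])
a=cv2.imread('pics/side0.png')[150:220,290:360];b=cv2.imread('pics/s10.png')[150:220,290:360]
cv2.imwrite('pics/cmp3.png',cv2.resize(np.hstack([a,b]),None,fx=5.5,fy=5.5,interpolation=cv2.INTER_CUBIC))
E
```

```text
30.6833 [0.1632 0.5269 0.2211]
```

View pics/cmp3.png

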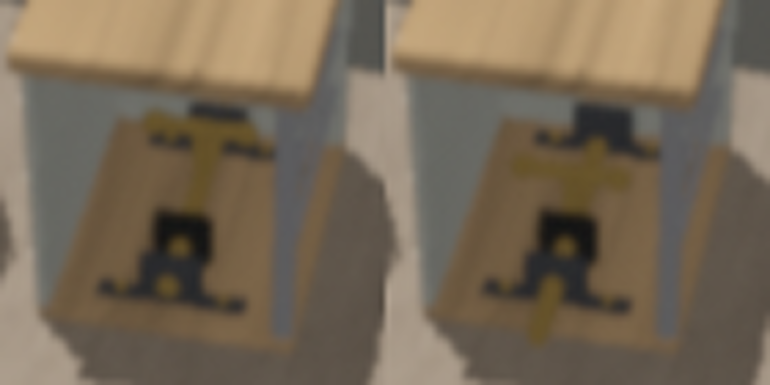

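```bash
python3 - <<'E'
from h import *
S=camera_params('side')
f=lambda x,y:((x+.5)/5.5-.5+290,(y+.5)/5.5-.5+150)
for a,b in [((150,125),(135,161)),((262,145),(245,180)),((205,135),(190,172))]:
    A=atz(S,f(*a),.056);B=atz(S,f(*b),.056);print(A,B,np.linalg.norm(B-A))
# bolt end protruding
A=atz(S,f(168,285),.022);B=atz(S,f(155,338),.022);print(A,B,np.linalg.norm(A-B))
E
```

```text
[ 0.6016 -0.1768  0.056 ] [ 0.6001 -0.1505  0.056 ] 0.026279029771044238
[ 0.5477 -0.1786  0.056 ] [ 0.5481 -0.1529  0.056 ] 0.0256386145530223
[ 0.575  -0.1775  0.056 ] [ 0.5737 -0.1507  0.056 ] 0.026816039905670257
[ 0.5715 -0.1106  0.022 ] [ 0.5664 -0.0766  0.022 ] 0.03441289949548624
```

```bash
python3 -c "
from bench import robot
print(robot.close_job())"
```

```text
the job is handed in; nothing more can be done
None
```

I drew the bolt with the hook until it stopped on its buffer, laid the rod back in its cradle and handed the job in at about 31 s. The hand-in gives no verdict, so the results below are from my own readings.

- **Pull:** after steady sliding at about 4.5 N, the arm stopped advancing and the force rose. I held it for about 1.5 s with the wrist reading between 9 and 11.1 N. No reading went above 11.1 N, but they were taken only between moves.
- **Bolt:** pictures after unhooking show its stem against the buffer and its left end sticking out of the locker. The arm moved about 29 mm after contact. The camera measured 26–27 mm at the cross-handle and about 34 mm at the bolt's end. These disagree by more than I would like. Adding the start position, I estimate the joint at roughly 0.036 m, and the force rise and picture both point to the buffer.
- **Rod:** in the side and wrist views it lies in the cradle as it did at the start, to within about 1–2 mm.
- **Bystanders:** none looked moved in the last top and side pictures. I judged this by eye and did not measure it.
- **Arm:** it is parked near its starting position, gripper open and touching nothing.

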